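# Right the fallen glaze canister against the splashback

## Task

The yellow glaze canister has fallen over on the pottery bench. Push its foot so that its lid slides up the white curved splashback, without shoving hard, until it can be let down gently upright on its base, and back the fingers off. Then press the standing canister's foot lightly home against the black toe strip for a moment, so that it stands flush in its gap in the row, leave it there, and disturb nothing else.

Things in the scene. Friction and masses are not known exactly. Their poses are not given: they have to be found in the camera images.
- canister: Yellow square plastic canister, black lid, too wide to grasp, slippery (friction about 0.25), 0.2 to 0.45 kg. Body 90 x 90 mm, 150 mm tall; lid 74 x 74 mm, centred, 22 mm more. Origin: centre of its base; z along its axis from base to lid, x, y square to its sides. Starts lying on a flat side, lid towards the splashback. Bottom-heavy: raised to within 43 degrees of vertical it sinks onto its base
- splash: Fixed white splashback, 440 mm long, smooth. Origin: on the table at the front of the black toe strip, middle of the canister's gap (yellow mark above); x along the board, y into it (the way to push), z up. Its face begins 6 mm deep and 6 mm high at 45 degrees, curves evenly to vertical at 62 mm deep, 141 mm high, and ends 250 mm high
- strip: Black toe strip along the foot of the splashback, 6 mm high, 6 mm deep, 440 mm long, fixed to it; same origin and axes as the splashback. The lid of the lying canister passes over it; the canister's foot stops on it
- blue_canister: Blue canister of the same size, standing at the splashback on the robot's side of the gap. Origin: centre of its base. Leave alone
- low_jar: Low round jar, 72 mm in diameter, 75 mm tall, standing at the splashback beyond the gap. Origin: centre of its base. Leave alone
- brush_pot: Terracotta pot, 90 mm across, with brushes to 230 mm. Leave alone
- glaze_bowl: Blue bowl, 120 mm across, 55 mm high. Leave alone
- slip_cup: White cup, 80 mm across, 85 mm high. Leave alone
Things that resemble listed ones, but are neither listed nor needed, are in the scene too. There is more than one size of the canister; the one meant has the size given above.

How it is judged:
On the way, in this order (a step that is already met when the one before it is completed fails the run):
1. The canister leans half raised with its lid on the splashback (contact force between canister and splash above 0.3 N and angle between canister's own z axis and vertical between 0.4 and 1.1 rad), for 0.1 s.
2. The canister stands upright on its base and the fingers are off it (angle between canister's own z axis and vertical below 0.06 rad and height (world z) of canister below 0.006 m and contact force between canister and the arm below 0.1 N and contact force between canister and the fingers below 0.1 N), for 0.2 s.
3. The standing canister's foot is pressed against the toe strip with over 2 N (contact force between canister and strip above 2 N and angle between canister's own z axis and vertical below 0.06 rad), for 0.2 s.
At the end, for the whole second after the job is handed in: The canister stands upright on its base (within 3 degrees), at rest and untouched, in its gap (within 35 mm of the middle), its foot square (within 3.4 degrees) and flush against the toe strip (its centre 40 to 51 mm before it) (angle between canister's own z axis and vertical below 0.05 rad and height (world z) of canister below 0.006 m and y of canister in the frame of splash between -0.051 and -0.04 m and x of canister in the frame of splash between -0.035 and 0.035 m and (angle between the x axis of canister and the x axis of splash, either way round below 0.06 rad or angle between the y axis of canister and the x axis of splash, either way round below 0.06 rad) and linear speed of canister below 0.01 m/s).
It fails at once if The canister is shoved against the splashback with more than 20 N (contact force between canister and splash above 20 N).
It fails at once if The canister's foot is pressed on the toe strip with more than 15 N (contact force between canister and strip above 15 N).
It fails at once if The canister slams down (turns faster than 6.5 rad/s, as when dropped) (angular speed of canister above 6.5 rad/s).
It fails at once if A bystander is disturbed (moved by 15 mm) (distance of any of blue_canister, low_jar, brush_pot, glaze_bowl, slip_cup from where it was at the start of the episode above 0.015 m).
It also fails if it takes over 72 s, if anything falls off the work surface, if the arm or the gripper's body presses on something with over 40 N, if the wrist force passes 120 N, or if a joint passes its speed limit or range.

## Robot

A 6-joint arm with a two-finger parallel gripper is mounted at the origin on the work surface. World frame = base frame: x ahead of the robot, y to its left, z up, the work surface at z = 0. Lengths are in m, angles in rad, forces in N, time in s.
With the tool pointing down it reaches from about 0.35 to 0.775 m from the base axis. Payload 7.3 kg.
Tool frame: the origin (TCP) lies at the very end of the fingers, on their centre line; the grasp point (between the pads) lies 19 mm behind it; z points along the fingers, y is the line along which they close (so a half turn about z gives the same grasp; the last joint's range is limited). The gripper opens to 92 mm and grips with 3 to 60 N. Pads are 19 mm wide; open, the fingers measure 130 mm over their backs; the gripper's body (75 mm by 190 mm) begins 47 mm behind the grasp point.
Start: joints at [0.986, 0.342, 1.524, -0, 1.275, -0.146], TCP at [0.223, 0.475, 0.227] pointing down, gripper open.
Joint ranges: [-2.53, 2.53], [-0.77, 2.02], [0.04, 2.7], [-1, 4.14], [0.28, 2.66], [-3.11, 3.11]. Speed limits (rad/s): [2.57, 2.57, 3.14, 3.14, 3.14, 3.14].

## Interface

Orientations are given as [roll, pitch, yaw] about the fixed x, y, z axes, in that order (R = Rz(yaw) Ry(pitch) Rx(roll)).
In Python, from cell import robot gives the robot as it stands. The module is installed in compiled form; this text tells all that it offers.
- The arm moves only by the tool arm_command, never from a script. Its argument "moves" is a list of rows, each a list of 3 entries, a list of its own where there are three numbers: the shift along the tool's x, y, z in m, then the turn, a rotation vector about the tool's x, y, z in rad, then the finger opening in m, from 0 to 0.0918. In form: [[[dx, dy, dz], [ax, ay, az], claw], ...]. A call has exactly 5 rows; each row is the pose to reach, as a shift and turn from the pose commanded when the call began, along the tool's axes at that moment; what a row does not reach only later rows make up. A row lasts 1/10 s, in which the tool goes at most 50 mm and 8.59 degrees, less where a joint would pass 70% of its speed; a pose out of reach is approached as far as the arm can. A call with a gripper value outside its range is refused whole. The fingers move at their own pace and stop on an object; "squeeze" is the grip in N (left out, the last holds). Time passes only in rows, so rows that repeat a pose let the fingers close, or fill a call up. It gives the time, the measured TCP pose, the force, the opening and the grip force at its end, in the units of the state.
- robot.observe(): the state, without advancing time (a new reading comes with each control period).
- robot.read_camera(name): name is "side" or "top" or "wrist"; returns the picture (420x560x3 uint8, red, green, blue); there is no depth.
- robot.camera_model(name): a dict with "fx", "fy", "cx", "cy" (pixels), "R" (3x3) and "t" (3): a world point X has camera coordinates R X + t. Camera axes: x right, y down, z forward; pixel columns grow to the right and rows downward; lengths in m; the calibration is good to about 2 mm. The wrist camera is an equidistant fisheye: a pixel r from the principal point sees the ray r / f radians off the axis. A picture is of the moment at which its call begins: read the wrist's pose just before it. camera_model takes no time and is no camera call; for the wrist camera it gives the pose at the moment of the call.
- robot.hand_in(): hands the job in; it is judged then, once.
The state is a dict: "time": time; "qpos": joint angles; "qvel": joint speeds; "joint_efforts": joint torques, N m; "tool_pos": TCP position; "tool_rot": TCP orientation; "contact_force": force on the tool from outside, world axes, zero at the start; "torque": the same for the moment, N m; "opening": finger opening in m; "grip_force": force on a finger pad.
Only numpy, scipy, OpenCV 4.12 (cv2) and the standard library are available. Lean on these libraries where they do the work, as an engineer would, in place of code of your own. Each camera call takes 0.05 s, during which the arm holds its last target. There are 200 camera calls.

## Working session

There is one attempt and no reset: what is moved stays moved. The work goes in short steps, Python scripts to look and compute and a tool call to move; the robot and the scene stay as the last step left them, time stands still between calls to the robot, and variables do not carry over. Pictures are saved under pics/ and viewed, at most 11 in all, crops included, and the job is handed in when it is done.

Besides the shell and the picture viewer there is one more tool, called after "Call:" by a JSON object that holds its "fn" and its "kwargs", one argument or row to a line. arm_command: Moves the arm, as the interface text tells. Its arguments: {"type":"object","properties":{"moves":{"type":"array"},"squeeze":{"type":"number"}},"required":["moves"]}

```bash
mkdir -p pics
cat > h.py <<'E'
from cell import robot
import numpy as np, cv2
from scipy.spatial.transform import Rotation as Ro
def snap(n,f):
    im=robot.read_camera(n); cv2.imwrite(f'pics/{f}.png',im[:,:,::-1]); return im
def ray(m,u,v):
    d=np.array([(u-m['cx'])/m['fx'],(v-m['cy'])/m['fy'],1.]); R=np.array(m['R']);t=np.array(m['t'])
    return -R.T@t, R.T@d
def onplane(m,u,v,z):
    c,d=ray(m,u,v); return c+d*(z-c[2])/d[2]
def proj(m,X):
    p=np.array(m['R'])@np.array(X)+np.array(m['t']); return np.array([m['fx']*p[0]/p[2]+m['cx'],m['fy']*p[1]/p[2]+m['cy']])
E
python3 - <<'E'
from h import *
snap('top','top0');snap('side','side0')
for n in('top','side'):
    m=robot.camera_model(n);print(n,{k:np.round(v,3).tolist() for k,v in m.items()}, -np.array(m['R']).T@np.array(m['t']))
print(robot.observe())
E
```

```text
top {'fx': 386.633, 'fy': 386.633, 'cx': 278.298, 'cy': 210.511, 'R': [[0.008, -1.0, -0.005], [-0.979, -0.007, -0.205], [0.205, 0.006, -0.979]], 't': [-0.057, 0.545, 0.871]} [ 0.35565436 -0.05870084  0.9636579 ]
side {'fx': 408.327, 'fy': 408.327, 'cx': 276.633, 'cy': 217.472, 'R': [[0.677, -0.736, 0.011], [-0.477, -0.45, -0.755], [0.56, 0.506, -0.656]], 't': [-0.411, 0.286, 0.789]} [-0.02768873 -0.57292417  0.7374486 ]
{'time': 0.1, 'qpos': array([ 9.86023217e-01,  3.42634360e-01,  1.52489478e+00, -6.34339441e-06,
        1.27538162e+00, -1.45967658e-01]), 'qvel': array([ 0.00149506, -0.00114128, -0.00032671,  0.00036486,  0.00206299,
        0.00081057]), 'joint_efforts': array([ 8.89372368e-04, -4.32004023e+01, -2.44695729e+01,  7.18960888e-02,
        5.26851194e-02, -3.14996976e-05]), 'tool_pos': array([0.22282413, 0.47498606, 0.22613347]), 'tool_rot': array([-3.14028768e+00, -1.85717109e-04,  2.70278893e+00]), 'contact_force': array([ 0.88042723, -0.06740532, -0.29345978]), 'torque': array([-0.00647528, -0.03264067, -0.02771649]), 'grip_force': 0.0, 'opening': 0.09210431629986555}
```

View pics/top0.png

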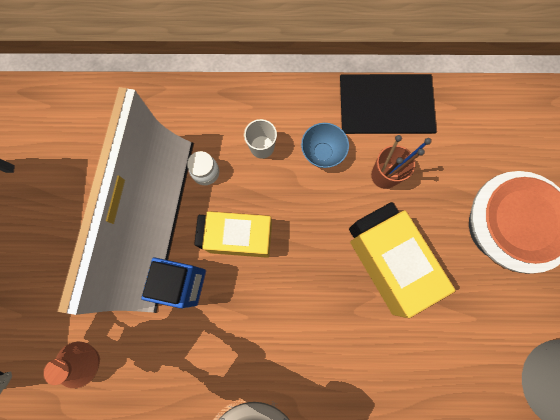

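View pics/side0.png

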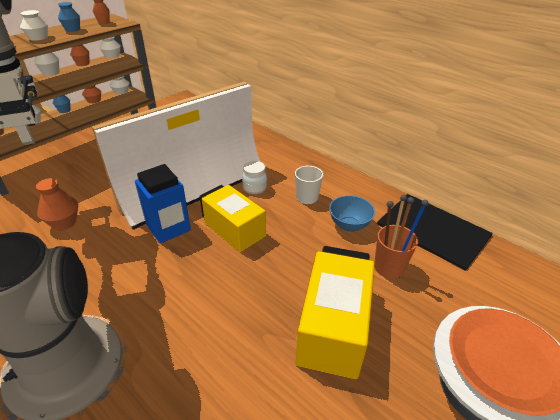

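The top view shows the 150 mm yellow canister lying at about (237,233) px, with its lid at (203,232). The large yellow canister at (405,262) is the decoy. The strip runs from (192,143) to (155,312) px, with the blue canister at (170,282) and the jar at (203,168).

```bash
cat > meas.py <<'E'
from h import *
def yel(im,big=False):
    hsv=cv2.cvtColor(im,cv2.COLOR_RGB2HSV)
    return cv2.inRange(hsv,(20,150,90),(34,255,255))
if __name__=='__main__':
    mt=robot.camera_model('top');ms=robot.camera_model('side')
    T=cv2.imread('pics/top0.png')[:,:,::-1].copy();S=cv2.imread('pics/side0.png')[:,:,::-1].copy()
    for nm,I,m in(('top',T,mt),('side',S,ms)):
        cs,_=cv2.findContours(yel(I),cv2.RETR_EXTERNAL,cv2.CHAIN_APPROX_NONE)
        for c in cs:
            if cv2.contourArea(c)>60:
                r=cv2.minAreaRect(c); print(nm,'yellow',cv2.contourArea(c),np.round(cv2.boxPoints(r),1).tolist(), np.round(c.reshape(-1,2).mean(0),1))
                a=cv2.approxPolyDP(c,3,True).reshape(-1,2); print('   poly',a.tolist())
                if nm=='top' and 1000<cv2.contourArea(c)<4500:
                    for p in a: print('   z.09',np.round(onplane(m,*p,.09),3)[:2],' z0',np.round(onplane(m,*p,0),3)[:2])
    # strip: dark pixels per row in top
    g=T.max(2).astype(int); pts=[]
    for v in range(140,320):
        u0=192-(v-143)*37/169
        us=[u for u in range(int(u0-9),int(u0+10)) if g[v,u]<45]
        if us: pts.append((max(us)+.5,v,len(us)))
    pts=np.array(pts); print(pts[::12].tolist(), len(pts))
    for u,v in((192,143),(155,312)): print('strip end z0',np.round(onplane(mt,u,v,0),4))
    for z in(.2,.17,.25): print('mark top z',z,np.round(onplane(mt,115.5,200,z),3))
    print('jar top', np.round(onplane(mt,202,163,.075),3),'blue lid',[np.round(onplane(mt,*p,.172),3)[:2].tolist() for p in((151,261),(187,265),(178,303),(143,297))])
E
python3 meas.py
python3 - <<'E'
import cv2
T=cv2.imread('pics/top0.png');cv2.imwrite('pics/c0.png',cv2.resize(T[130:325,60:290],None,fx=3,fy=3,interpolation=cv2.INTER_CUBIC))
E
```

```text
top yellow 2605.5 [[201.3000030517578, 251.8000030517578], [204.39999389648438, 210.8000030517578], [271.20001220703125, 215.8000030517578], [268.20001220703125, 256.79998779296875]] [237.  233.8]
   poly [[207, 212], [202, 248], [218, 253], [268, 255], [269, 216]]
   z.09 [0.534 0.112]  z0 [0.553 0.129]
   z.09 [0.451 0.119]  z0 [0.461 0.137]
   z.09 [0.44  0.082]  z0 [0.449 0.097]
   z.09 [ 0.436 -0.031]  z0 [ 0.444 -0.028]
   z.09 [ 0.526 -0.032]  z0 [ 0.543 -0.029]
top yellow 6121.0 [[348.8999938964844, 240.10000610351562], [406.3999938964844, 206.39999389648438], [455.6000061035156, 290.5], [398.1000061035156, 324.20001220703125]] [402.2 265.6]
   poly [[402, 211], [361, 233], [351, 243], [391, 312], [410, 317], [454, 288], [407, 213]]
top yellow 302.0 [[105.4000015258789, 221.39999389648438], [116.9000015258789, 175.5], [124.19999694824219, 177.3000030517578], [112.69999694824219, 223.1999969482422]] [114.8 199.5]
   poly [[119, 176], [106, 219], [112, 223], [123, 182]]
side yellow 7684.0 [[290.20001220703125, 366.0], [313.70001220703125, 248.5], [383.5, 262.5], [360.0, 380.0]]
[... 387 characters left out ...]
1999969482422, 119.19999694824219], [197.39999389648438, 109.0999984741211], [200.5, 119.0], [168.39999389648438, 129.1999969482422]] [182.8 119.2]
   poly [[198, 111], [167, 119], [168, 128], [199, 119]]
[[192.5, 143.0, 1.0], [189.5, 155.0, 1.0], [185.5, 177.0, 2.0], [182.5, 189.0, 2.0], [179.5, 201.0, 1.0], [177.5, 213.0, 2.0], [174.5, 225.0, 2.0], [171.5, 237.0, 1.0], [169.5, 249.0, 2.0], [162.5, 263.0, 5.0]] 120
strip end z0 [0.7387 0.1773 0.    ]
strip end z0 [0.305  0.2436 0.    ]
mark top z 0.2 [0.535 0.278 0.2  ]
mark top z 0.17 [0.542 0.291 0.17 ]
mark top z 0.25 [0.524 0.256 0.25 ]
jar top [0.658 0.132 0.075] blue lid [[0.415, 0.205], [0.407, 0.131], [0.332, 0.145], [0.343, 0.216]]
```

View pics/c0.png

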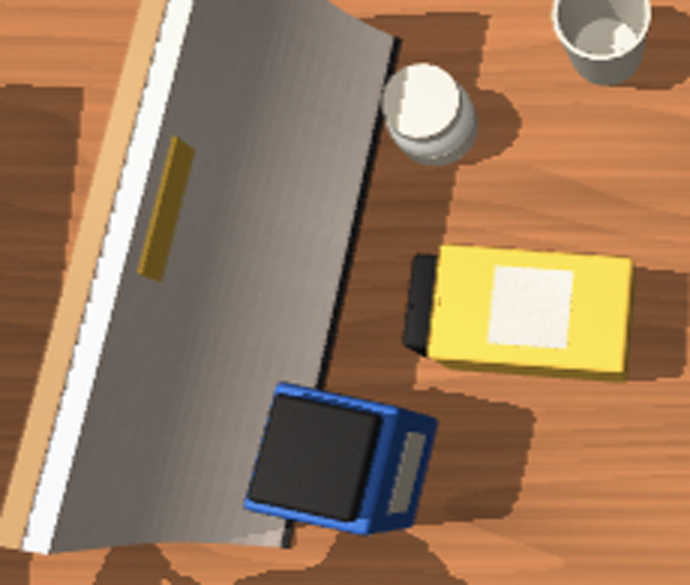

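```bash
cat > plan.py <<'E'
from h import *
O=np.array([.522,.2105,0]); a=np.deg2rad(-8.7)
xs=np.array([np.cos(a),np.sin(a),0]); ys=np.array([-np.sin(a),np.cos(a),0]); zs=np.array([0,0,1.])
def Rt(al,s=1):
    al=np.deg2rad(al); z=np.sin(al)*ys-np.cos(al)*zs; y=s*xs; return np.stack([np.cross(y,z),y,z],1)
def w(sx,sy,z): return O+sx*xs+sy*ys+z*zs
def delta(p,R,p0,R0):
    return np.round(R0.T@(p-p0),4).tolist(), np.round(Ro.from_matrix(R0.T@R).as_rotvec(),3).tolist()
def spl(p): d=np.array(p)-O; return np.array([d@xs,d@ys,d[2]])
def show():
    o=robot.observe(); R0=Ro.from_euler('xyz',o['tool_rot']).as_matrix(); p0=o['tool_pos']
    print('t',round(o['time'],2),'spl',np.round(spl(p0)*1000,1),'tilt',round(np.degrees(np.arctan2(R0[:,2]@ys,-R0[2,2])),1),'F spl',np.round([o['contact_force']@xs,o['contact_force']@ys,o['contact_force'][2]],2),'q',np.round(o['qpos'],2),'open',round(o['opening'],4)); return p0,R0
E
python3 - <<'E'
from plan import *
p0,R0=show()
for s in(1,-1):
  for q1 in(-.4,-.2,0.):
    for ss in(1.8,2.1):
      for al in(30,60):
        M=(Ro.from_euler('z',q1)*Ro.from_euler('y',ss)).inv()*Ro.from_matrix(Rt(al,s))
        e=M.as_euler('ZYZ'); print(s,q1,ss,al,np.round([e[0],e[1],(e[2]-np.pi/2+np.pi)%(2*np.pi)-np.pi],2))
d,r=delta(w(-.01,-.30,.30),Rt(0,1),p0,R0);print(d,r)
d,r=delta(w(-.01,-.30,.30),Rt(0,-1),p0,R0);print(d,r)
E
```

```text
t 0.1 spl [-335.7  216.2  226.1] tilt -0.1 F spl [ 0.88  0.07 -0.29] q [ 0.99  0.34  1.52 -0.    1.28 -0.15] open 0.0921
1 -0.4 1.8 30 [ 0.51  1.49 -0.33]
1 -0.4 1.8 60 [ 1.    1.66 -0.32]
1 -0.4 2.1 30 [ 0.54  1.23 -0.48]
1 -0.4 2.1 60 [ 1.    1.5  -0.58]
1 -0.2 1.8 30 [ 0.53  1.4  -0.16]
1 -0.2 1.8 60 [ 1.05  1.5  -0.22]
1 -0.2 2.1 30 [ 0.58  1.14 -0.32]
1 -0.2 2.1 60 [ 1.09  1.35 -0.49]
1 0.0 1.8 30 [0.54 1.3  0.01]
1 0.0 1.8 60 [ 1.08  1.33 -0.13]
1 0.0 2.1 30 [ 0.61  1.04 -0.16]
1 0.0 2.1 60 [ 1.17  1.2  -0.41]
-1 -0.4 1.8 30 [0.51 1.49 2.81]
-1 -0.4 1.8 60 [1.   1.66 2.82]
-1 -0.4 2.1 30 [0.54 1.23 2.66]
-1 -0.4 2.1 60 [1.   1.5  2.57]
-1 -0.2 1.8 30 [0.53 1.4  2.98]
-1 -0.2 1.8 60 [1.05 1.5  2.92]
-1 -0.2 2.1 30 [0.58 1.14 2.82]
-1 -0.2 2.1 60 [1.09 1.35 2.65]
-1 0.0 1.8 30 [ 0.54  1.3  -3.13]
-1 0.0 1.8 60 [1.08 1.33 3.01]
-1 0.0 2.1 30 [0.61 1.04 2.98]
-1 0.0 2.1 60 [1.17 1.2  2.73]
[-0.4585, -0.403, -0.0734] [-0.001, 0.001, 1.284]
[-0.4585, -0.403, -0.0734] [-0.001, -0.001, -1.858]
```

Call:
{"fn": "arm_command", "kwargs": {
  "moves": [
    [[0, 0, -0.05], [0, 0, 0.12], 0.045],
    [[0, 0, -0.1], [0, 0, 0.25], 0.045],
    [[-0.03, -0.027, -0.12], [0, 0, 0.38], 0.045],
    [[-0.065, -0.058, -0.12], [0, 0, 0.5], 0.045],
    [[-0.1, -0.09, -0.12], [0, 0, 0.64], 0.045]
  ]
}}

```text
time: 0.6
tool_pos: [0.2756, 0.3502, 0.347]
tool_rot: [3.141, -0.0, 2.059]
contact_force: [1.3, -0.7, 0.1]
opening: 0.0562
grip_force: 0.0
```

Run:
```python
from plan import *
p0,R0=show()
print(*delta(w(-.005,-.30,.28),Rt(0),p0,R0))
```

```text
t 0.6 spl [-264.7  100.8  347. ] tilt 0.0 F spl [ 1.38 -0.49  0.07] q [ 0.73  0.12  1.49 -0.    1.53  0.24] open 0.0562
[-0.4766, -0.0312, 0.0669] [0.001, -0.0, 0.64]
```

Call:
{"fn": "arm_command", "kwargs": {
  "moves": [
    [[-0.047, -0.003, 0], [0, 0, 0.13], 0.045],
    [[-0.094, -0.006, 0], [0, 0, 0.26], 0.045],
    [[-0.141, -0.009, 0], [0, 0, 0.39], 0.045],
    [[-0.188, -0.012, 0], [0, 0, 0.52], 0.045],
    [[-0.236, -0.015, 0.01], [0, 0, 0.64], 0.045]
  ]
}}

```text
time: 1.1
tool_pos: [0.3743, 0.1346, 0.3375]
tool_rot: [3.139, -0.001, 1.418]
contact_force: [1.6, 0.9, -0.8]
opening: 0.0451
grip_force: 0.0
```

Run:
```python
from plan import *
p0,R0=show()
print(*delta(w(-.004,-.30,.12),Rt(25),p0,R0))
```

```text
t 1.1 spl [-134.5  -97.4  337.5] tilt 0.1 F spl [ 1.41  1.14 -0.84] q [0.15 0.03 1.61 0.   1.5  0.3 ] open 0.0451
[-0.2027, 0.1302, 0.2176] [0.003, 0.435, -0.001]
```

Call:
{"fn": "arm_command", "kwargs": {
  "moves": [
    [[-0.035, 0.022, 0.02], [0, 0.1, 0], 0.045],
    [[-0.07, 0.045, 0.04], [0, 0.2, 0], 0.045],
    [[-0.105, 0.068, 0.06], [0, 0.3, 0], 0.045],
    [[-0.14, 0.09, 0.08], [0, 0.4, 0], 0.045],
    [[-0.175, 0.113, 0.1], [0, 0.435, 0], 0.045]
  ]
}}

```text
time: 1.6
tool_pos: [0.4594, -0.0564, 0.2355]
tool_rot: [3.142, -0.439, 1.42]
contact_force: [0.6, -0.3, 0.6]
opening: 0.0449
grip_force: 0.0
```

Run:
```python
from plan import *
p0,R0=show()
print(*delta(w(-.003,-.295,.05),Rt(28),p0,R0))
I=snap('top','top1');snap('side','side1')
```

```text
t 1.6 spl [ -21.5 -273.3  235.5] tilt 25.1 F spl [ 0.67 -0.24  0.62] q [-0.57  0.28  1.68  0.41  1.39 -0.53] open 0.0449
[-0.0985, 0.0185, 0.1587] [-0.0, 0.05, 0.0]
```

View pics/side1.png

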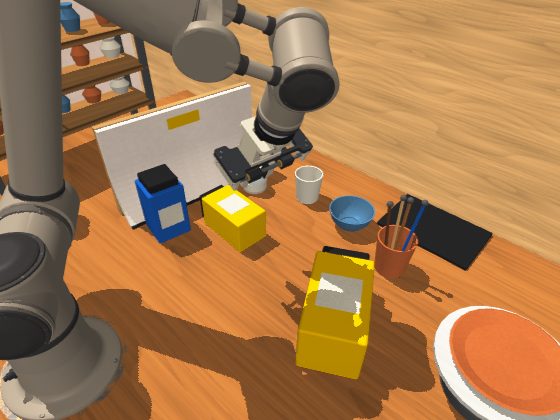

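The side view shows the gripper, tilted, above and behind the small canister at (235,217) px. It is clear of the cup and of the decoy at (345,310) px.

Call:
{"fn": "arm_command", "kwargs": {
  "moves": [
    [[-0.016, 0.004, 0.032], [0, 0.05, 0], 0.045],
    [[-0.036, 0.008, 0.064], [0, 0.05, 0], 0.045],
    [[-0.056, 0.012, 0.096], [0, 0.05, 0], 0.045],
    [[-0.076, 0.016, 0.128], [0, 0.05, 0], 0.045],
    [[-0.092, 0.018, 0.16], [0, 0.05, 0], 0.045]
  ]
}}

```text
time: 2.2
tool_pos: [0.4751, -0.0717, 0.0517]
tool_rot: [3.141, -0.484, 1.423]
contact_force: [0.6, -0.3, -0.5]
opening: 0.0449
grip_force: 0.0
```

Run:
```python
from plan import *
p0,R0=show()
print(*delta(w(-.003,-.275,.010),Rt(30),p0,R0))
```

```text
t 2.2 spl [  -3.6 -286.    51.7] tilt 27.7 F spl [ 0.68 -0.22 -0.49] q [-0.6   0.58  1.83  0.51  1.02 -0.79] open 0.0449
[-0.0096, 0.0007, 0.0421] [-0.002, 0.039, 0.004]
```

Call:
{"fn": "arm_command", "kwargs": {
  "moves": [
    [[-0.002, 0, 0.01], [0, 0.01, 0], 0.045],
    [[-0.004, 0, 0.02], [0, 0.02, 0], 0.045],
    [[-0.006, 0, 0.03], [0, 0.03, 0], 0.045],
    [[-0.008, 0.001, 0.037], [0, 0.04, 0], 0.045],
    [[-0.01, 0.001, 0.042], [0, 0.04, 0], 0.045]
  ]
}}

```text
time: 2.7
tool_pos: [0.478, -0.0616, 0.0111]
tool_rot: [3.14, -0.525, 1.423]
contact_force: [0.1, -1.0, -0.1]
opening: 0.045
grip_force: 0.0
```

Run:
```python
from plan import *
p0,R0=show()
print(*delta(w(-.003,-.235,.010),Rt(30),p0,R0))
```

```text
t 2.7 spl [  -2.3 -275.6   11.1] tilt 30.1 F spl [ 0.23 -0.98 -0.08] q [-0.6   0.67  1.85  0.58  0.96 -0.87] open 0.045
[0.0346, -0.0006, 0.0213] [-0.001, -0.002, 0.004]
```

Call:
{"fn": "arm_command", "kwargs": {
  "moves": [
    [[0.007, 0, 0.004], [0, 0, 0], 0.045],
    [[0.014, 0, 0.008], [0, 0, 0], 0.045],
    [[0.021, 0, 0.012], [0, 0, 0], 0.045],
    [[0.028, 0, 0.016], [0, 0, 0], 0.045],
    [[0.035, 0, 0.02], [0, 0, 0], 0.045]
  ]
}}

```text
time: 3.2
tool_pos: [0.4837, -0.0209, 0.0115]
tool_rot: [3.141, -0.525, 1.423]
contact_force: [0.1, -1.8, 0.8]
opening: 0.0452
grip_force: 0.6
```

Call:
{"fn": "arm_command", "kwargs": {
  "moves": [
    [[0.007, 0, 0.004], [0, 0, 0], 0.045],
    [[0.014, 0, 0.008], [0, 0, 0], 0.045],
    [[0.021, 0, 0.012], [0, 0, 0], 0.045],
    [[0.028, 0, 0.016], [0, 0, 0], 0.045],
    [[0.035, 0, 0.02], [0, 0, 0], 0.045]
  ]
}}

```text
time: 3.7
tool_pos: [0.4896, 0.0189, 0.0115]
tool_rot: [3.142, -0.525, 1.423]
contact_force: [-0.2, -1.3, 0.7]
opening: 0.045
grip_force: 0.6
```

Run:
```python
from plan import *
p0,R0=show()
print(*delta(w(-.003,-.170,.010),Rt(34),p0,R0))
T=snap('top','top2'); S=snap('side','side2')
a=T[130:340,60:340];b=S[110:300,80:360]
cv2.imwrite('pics/c2.png',np.hstack([cv2.resize(a,(400,300)),cv2.resize(b,(400,300))])[:,:,::-1])
```

```text
t 3.7 spl [  -3.1 -194.3   11.5] tilt 30.1 F spl [-0.01 -1.34  0.69] q [-0.45  0.65  1.9   0.67  0.89 -0.8 ] open 0.045
[0.0203, 0.0002, 0.0135] [-0.002, 0.068, 0.003]
```

View pics/c2.png

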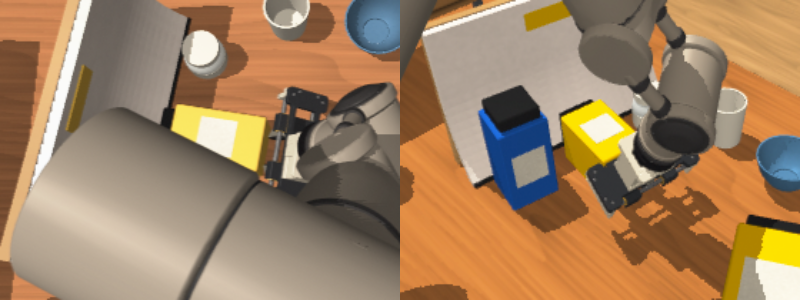

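The canister is square to the fingers, with its lid just at the strip at (185,115) px in the left crop. Next I'll work out the raising schedule.

```bash
cat >> plan.py <<'E'
from scipy.optimize import brentq
def foot(th):
    t=np.deg2rad(th); z=172*np.sin(t)+8*np.cos(t); d=62. if z>141 else -129+np.sqrt(191**2-(141-z)**2)
    return d-(172*np.cos(t)-8*np.sin(t))
def pose(th,clr=3):
    al=min(60,30+.75*th); A=np.deg2rad(al); zT=9.5*np.sin(A)+clr; zc=zT+9.5*np.sin(A)
    y=foot(th)-zc*np.tan(np.deg2rad(th))-9.5*np.cos(A)
    return w(-.003,y/1000,zT/1000),Rt(al),y,al
def chain(seq,p0,R0):
    for call in seq:
        for th in call:
            p,R,y,al=pose(th); print('th',th,'y',round(y,1),'al',al,*delta(p,R,p0,R0))
        p0,R0=p,R; print('--')
E
python3 - <<'E'
from plan import *
p0,R0=show()
chain([[0,1,3,5,6],[8,10,12,14,16],[18,20,22,24,26],[28,30,32,34,36]],p0,R0)
E
```

```text
t 3.8 spl [  -3.6 -193.8   11.5] tilt 30.1 F spl [ 0.5  -0.73 -0.15] q [-0.45  0.65  1.9   0.67  0.89 -0.8 ] open 0.0452
th 0 y -172.1 al 30.0 [0.0168, 0.0007, 0.0141] [-0.003, -0.002, 0.004]
th 1 y -169.3 al 30.75 [0.0193, 0.0007, 0.0154] [-0.003, 0.011, 0.004]
th 3 y -163.8 al 32.25 [0.0242, 0.0007, 0.018] [-0.003, 0.037, 0.004]
th 5 y -158.6 al 33.75 [0.0288, 0.0007, 0.0205] [-0.003, 0.063, 0.004]
th 6 y -156.0 al 34.5 [0.0311, 0.0007, 0.0216] [-0.003, 0.076, 0.004]
--
th 8 y -151.1 al 36.0 [0.0042, -0.0, 0.0026] [0.0, 0.026, -0.0]
th 10 y -146.4 al 37.5 [0.0082, 0.0, 0.0051] [0.0, 0.052, 0.0]
th 12 y -141.8 al 39.0 [0.012, -0.0, 0.0075] [0.0, 0.079, -0.0]
th 14 y -137.4 al 40.5 [0.0158, 0.0, 0.0099] [0.0, 0.105, 0.0]
th 16 y -133.1 al 42.0 [0.0195, -0.0, 0.0122] [0.0, 0.131, 0.0]
--
th 18 y -128.9 al 43.5 [0.0032, 0.0, 0.0027] [-0.0, 0.026, -0.0]
th 20 y -124.8 al 45.0 [0.0064, 0.0, 0.0053] [-0.0, 0.052, -0.0]
th 22 y -120.8 al 46.5 [0.0095, 0.0, 0.0079] [0.0, 0.079, -0.0]
th 24 y -116.8 al 48.0 [0.0126, 0.0, 0.0104] [-0.0, 0.105, -0.0]
th 26 y -112.9 al 49.5 [0.0156, 0.0, 0.0129] [-0.0, 0.131, -0.0]
--
th 28 y -109.1 al 51.0 [0.0026, -0.0, 0.0028] [0.0, 0.026, -0.0]
th 30 y -105.3 al 52.5 [0.0052, 0.0, 0.0056] [0.0, 0.052, -0.0]
th 32 y -101.6 al 54.0 [0.0077, 0.0, 0.0083] [0.0, 0.079, 0.0]
th 34 y -97.9 al 55.5 [0.0102, 0.0, 0.011] [0.0, 0.105, 0.0]
th 36 y -94.3 al 57.0 [0.0126, -0.0, 0.0137] [0.0, 0.131, 0.0]
--
```

Call:
{"fn": "arm_command", "kwargs": {
  "moves": [
    [[0.006, 0, 0.005], [0, 0, 0], 0.045],
    [[0.012, 0, 0.01], [0, 0, 0], 0.045],
    [[0.018, 0, 0.0145], [0, 0.01, 0], 0.045],
    [[0.025, 0, 0.018], [0, 0.04, 0], 0.045],
    [[0.031, 0, 0.0216], [0, 0.076, 0], 0.045]
  ]
}}

```text
time: 4.3
tool_pos: [0.4951, 0.0562, 0.0083]
tool_rot: [3.141, -0.602, 1.424]
contact_force: [0.3, -1.8, -0.9]
opening: 0.0448
grip_force: 1.2
```

Call:
{"fn": "arm_command", "kwargs": {
  "moves": [
    [[0.004, 0, 0.0026], [0, 0.026, 0], 0.045],
    [[0.008, 0, 0.005], [0, 0.052, 0], 0.045],
    [[0.012, 0, 0.0075], [0, 0.08, 0], 0.045],
    [[0.016, 0, 0.01], [0, 0.105, 0], 0.045],
    [[0.0195, 0, 0.0122], [0, 0.13, 0], 0.045]
  ]
}}

```text
time: 4.8
tool_pos: [0.4985, 0.0785, 0.0093]
tool_rot: [3.142, -0.733, 1.423]
contact_force: [-0.9, -2.2, -1.8]
opening: 0.0452
grip_force: 1.2
```

Run:
```python
from plan import *
p0,R0=show()
S=snap('side','side3'); T=snap('top','top3')
b=S[80:290,80:360];a=T[130:340,60:340]
cv2.imwrite('pics/c3.png',np.hstack([cv2.resize(a,(400,300)),cv2.resize(b,(400,300))])[:,:,::-1])
chain([[18,20,22,24,26],[28,30,32,34,36]],p0,R0)
```

```text
t 4.8 spl [  -3.3 -134.1    9.3] tilt 42.0 F spl [-0.6  -2.31 -1.76] q [-0.43  0.73  1.91  0.89  0.98 -0.98] open 0.0452
th 18 y -128.9 al 43.5 [0.004, 0.0003, 0.0033] [-0.002, 0.026, 0.003]
th 20 y -124.8 al 45.0 [0.0072, 0.0003, 0.0059] [-0.002, 0.052, 0.003]
th 22 y -120.8 al 46.5 [0.0103, 0.0003, 0.0084] [-0.003, 0.079, 0.003]
th 24 y -116.8 al 48.0 [0.0134, 0.0003, 0.011] [-0.003, 0.105, 0.003]
th 26 y -112.9 al 49.5 [0.0164, 0.0003, 0.0134] [-0.003, 0.131, 0.003]
--
th 28 y -109.1 al 51.0 [0.0026, -0.0, 0.0028] [0.0, 0.026, -0.0]
th 30 y -105.3 al 52.5 [0.0052, 0.0, 0.0056] [0.0, 0.052, -0.0]
th 32 y -101.6 al 54.0 [0.0077, 0.0, 0.0083] [0.0, 0.079, 0.0]
th 34 y -97.9 al 55.5 [0.0102, 0.0, 0.011] [0.0, 0.105, 0.0]
th 36 y -94.3 al 57.0 [0.0126, -0.0, 0.0137] [0.0, 0.131, 0.0]
--
```

View pics/c3.png

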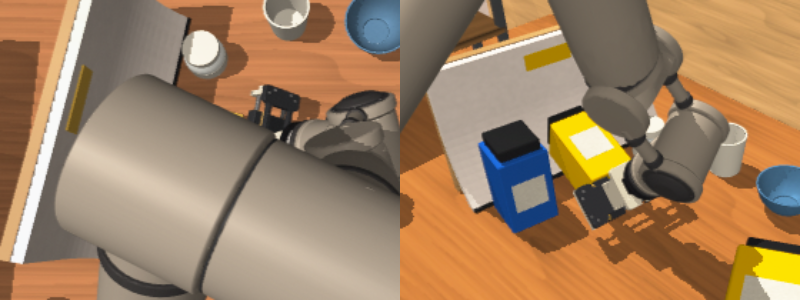

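The lid is climbing the splashback: in the side crop the canister is tilted at (590,145) px. Forces are small.

Call:
{"fn": "arm_command", "kwargs": {
  "moves": [
    [[0.004, 0, 0.0033], [0, 0.026, 0], 0.045],
    [[0.007, 0, 0.006], [0, 0.052, 0], 0.045],
    [[0.01, 0, 0.0084], [0, 0.08, 0], 0.045],
    [[0.0134, 0, 0.011], [0, 0.105, 0], 0.045],
    [[0.0164, 0, 0.0134], [0, 0.13, 0], 0.045]
  ]
}}

```text
time: 5.4
tool_pos: [0.5015, 0.0994, 0.0102]
tool_rot: [-3.141, -0.863, 1.423]
contact_force: [-0.5, -1.9, -3.6]
opening: 0.0453
grip_force: 1.1
```

Call:
{"fn": "arm_command", "kwargs": {
  "moves": [
    [[0.0026, 0, 0.0028], [0, 0.026, 0], 0.045],
    [[0.005, 0, 0.0056], [0, 0.052, 0], 0.045],
    [[0.0077, 0, 0.0083], [0, 0.08, 0], 0.045],
    [[0.01, 0, 0.011], [0, 0.105, 0], 0.045],
    [[0.0126, 0, 0.0137], [0, 0.13, 0], 0.045]
  ]
}}

```text
time: 5.9
tool_pos: [0.5043, 0.1178, 0.0109]
tool_rot: [-3.142, -0.993, 1.423]
contact_force: [-0.5, -1.3, -1.5]
opening: 0.0454
grip_force: 1.1
```

Run:
```python
from plan import *
p0,R0=show()
S=snap('side','side4')
chain([[38,40,42,44,45],[47,48,50,51,52],[53,54,55,56,57]],p0,R0)
ms=robot.camera_model('side')
# predicted side view px of lid top corners & body near corners for theta
for th in(30,34,38,42):
    t=np.deg2rad(th);y0=foot(th)
    def P(sx,l,h): return w(sx,(y0+l*np.cos(t)-h*np.sin(t))/1000,(l*np.sin(t)+h*np.cos(t))/1000)
    print(th,[np.round(proj(ms,P(sx,l,h))).tolist() for sx,l,h in((-.048,150,90),(-.048,0,90),(-.048,150,0),(.042,150,90))])
b=S[80:290,80:360]
cv2.imwrite('pics/c4.png',cv2.resize(b,(800,600))[:,:,::-1])
```

```text
t 5.9 spl [ -3.5 -94.3  10.9] tilt 56.9 F spl [-0.32 -1.34 -1.45] q [-0.46  0.86  1.9   1.06  1.15 -1.17] open 0.0454
th 38 y -90.8 al 58.5 [0.0021, 0.0005, 0.0029] [-0.003, 0.028, 0.002]
th 40 y -87.2 al 60 [0.0041, 0.0005, 0.0057] [-0.003, 0.054, 0.002]
th 42 y -83.8 al 60 [0.006, 0.0005, 0.0086] [-0.003, 0.054, 0.002]
th 44 y -80.4 al 60 [0.0079, 0.0005, 0.0115] [-0.003, 0.054, 0.002]
th 45 y -78.7 al 60 [0.0088, 0.0005, 0.0129] [-0.003, 0.054, 0.002]
--
th 47 y -75.3 al 60 [0.0017, -0.0, 0.0029] [0.0, 0.0, 0.0]
th 48 y -73.7 al 60 [0.0025, -0.0, 0.0043] [0.0, 0.0, 0.0]
th 50 y -70.4 al 60 [0.0041, 0.0, 0.0071] [0.0, 0.0, 0.0]
th 51 y -68.8 al 60 [0.0049, 0.0, 0.0085] [0.0, 0.0, 0.0]
th 52 y -67.2 al 60 [0.0057, 0.0, 0.0099] [0.0, 0.0, 0.0]
--
th 53 y -65.7 al 60 [0.0008, 0.0, 0.0013] [0.0, 0.0, 0.0]
th 54 y -64.2 al 60 [0.0015, -0.0, 0.0027] [0.0, 0.0, 0.0]
th 55 y -62.6 al 60 [0.0023, -0.0, 0.004] [0.0, 0.0, 0.0]
th 56 y -61.1 al 60 [0.003, -0.0, 0.0053] [0.0, 0.0, 0.0]
th 57 y -59.7 al 60 [0.0038, -0.0, 0.0066] [0.0, 0.0, 0.0]
--
30 [[182.0, 159.0], [211.0, 206.0], [178.0, 176.0], [212.0, 148.0]]
34 [[182.0, 157.0], [211.0, 207.0], [177.0, 172.0], [212.0, 146.0]]
38 [[182.0, 156.0], [210.0, 207.0], [176.0, 169.0], [212.0, 145.0]]
42 [[183.0, 155.0], [209.0, 207.0], [175.0, 167.0], [213.0, 144.0]]
```

View pics/c4.png

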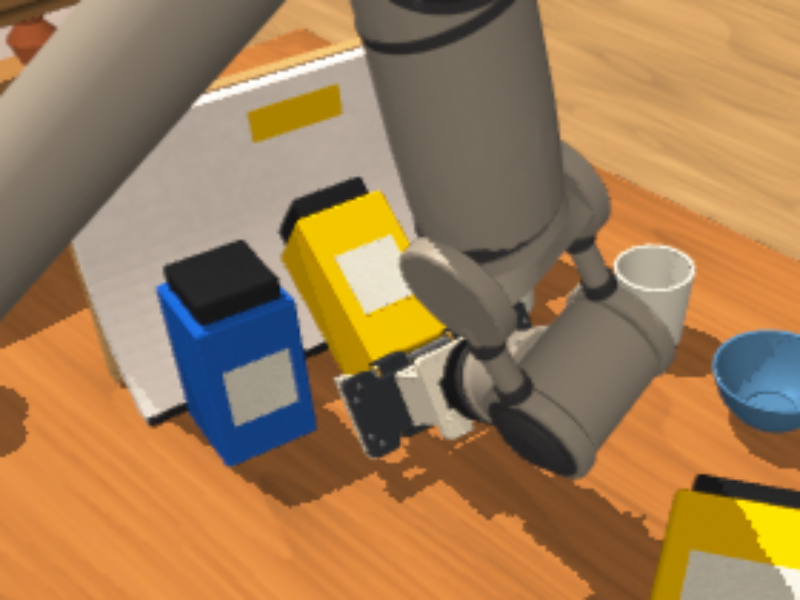

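The canister is leaning as predicted: its body corner at (299,219) in the crop matches the model for about 36°. Continuing past balance.

Call:
{"fn": "arm_command", "kwargs": {
  "moves": [
    [[0.002, 0.0005, 0.003], [0, 0.028, 0], 0.045],
    [[0.004, 0.0005, 0.0057], [0, 0.054, 0], 0.045],
    [[0.006, 0.0005, 0.0086], [0, 0.054, 0], 0.045],
    [[0.008, 0.0005, 0.0115], [0, 0.054, 0], 0.045],
    [[0.0088, 0.0005, 0.013], [0, 0.054, 0], 0.045]
  ]
}}

```text
time: 6.45
tool_pos: [0.507, 0.1334, 0.0112]
tool_rot: [3.141, -1.045, 1.423]
contact_force: [-0.4, -1.1, -2.2]
opening: 0.0453
grip_force: 1.2
```

Call:
{"fn": "arm_command", "kwargs": {
  "moves": [
    [[0.0012, 0, 0.002], [0, 0, 0], 0.045],
    [[0.0025, 0, 0.0043], [0, 0, 0], 0.045],
    [[0.0036, 0, 0.0062], [0, 0, 0], 0.045],
    [[0.0047, 0, 0.0081], [0, 0, 0], 0.045],
    [[0.0057, 0, 0.01], [0, 0, 0], 0.045]
  ]
}}

```text
time: 6.95
tool_pos: [0.5088, 0.1445, 0.0111]
tool_rot: [3.141, -1.045, 1.423]
contact_force: [-0.8, -0.8, -3.5]
opening: 0.0449
grip_force: 1.4
```

Run:
```python
from plan import *
p0,R0=show()
S=snap('side','side5');T=snap('top','top5')
ms=robot.camera_model('side')
for th in(46,50,54,58):
    t=np.deg2rad(th);y0=foot(th)
    def P(sx,l,h): return w(sx,(y0+l*np.cos(t)-h*np.sin(t))/1000,(l*np.sin(t)+h*np.cos(t))/1000)
    print(th,[np.round(proj(ms,P(sx,l,h)),1).tolist() for sx,l,h in((-.048,150,90),(-.048,0,90),(-.048,150,0),(.042,150,90))])
b=S[80:290,80:360]
cv2.imwrite('pics/c5.png',cv2.resize(b,(800,600))[:,:,::-1])
```

```text
t 6.95 spl [ -3.1 -67.2  11.1] tilt 59.9 F spl [-0.66 -0.89 -3.48] q [-0.42  0.89  1.9   1.13  1.17 -1.2 ] open 0.0449
46 [[182.9, 154.6], [208.5, 207.5], [174.5, 164.0], [212.9, 143.5]]
50 [[183.2, 154.2], [207.5, 207.9], [173.8, 161.6], [213.3, 143.1]]
54 [[183.5, 154.1], [206.5, 208.2], [173.1, 159.3], [213.7, 142.9]]
58 [[183.9, 154.2], [205.4, 208.4], [172.5, 157.2], [214.1, 143.0]]
```

View pics/c5.png

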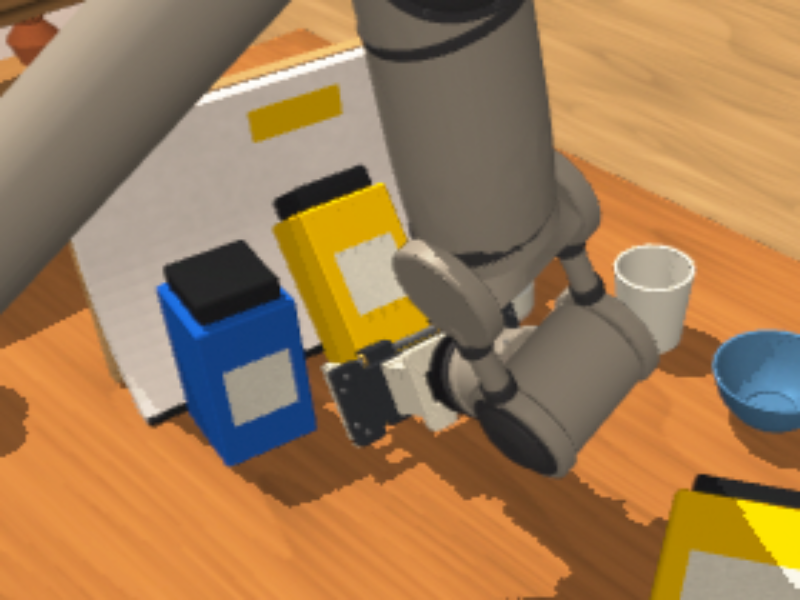

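Lid is high on the board and the canister leans past balance at roughly 53°; the corner is at (277,227) in the crop. I'll nudge it a little more, then retreat slowly so it sinks along the fingers.

```bash
cat >> plan.py <<'E'
def tip(yc,al,clr):
    A=np.deg2rad(al); return w(-.003,(yc-9.5*np.cos(A))/1000,(9.5*np.sin(A)+clr)/1000),Rt(al)
def chain2(seq,p0,R0):
    for call in seq:
        for c in call: p,R=tip(*c); print(c,*delta(p,R,p0,R0))
        p0,R0=p,R; print('--')
E
python3 - <<'E'
from plan import *
p0,R0=show()
chain2([[(-60.5,60,3),(-60.5,60,3),(-59.5,60,3),(-59.5,60,3),(-59.5,60,3)],[(-63,60,3),(-67,60,3),(-71,60,3),(-75,60,3),(-79,60,3)],[(-83,60,3),(-87,60,3),(-91,60,3),(-95,60,3),(-99,60,3)],[(-102,58,2.5),(-105,56,2.5),(-108,54,2),(-110.5,52,2),(-113,50,2)],[(-115,48,1.5),(-117,46,1.5),(-119,45,1.5),(-121,45,1.5),(-123,45,1.5)]],p0,R0)
E
```

```text
t 7.05 spl [ -3.2 -67.1  11.1] tilt 59.9 F spl [ 0.18 -0.69 -2.1 ] q [-0.42  0.89  1.9   1.13  1.17 -1.2 ] open 0.0447
(-60.5, 60, 3) [0.0011, 0.0002, 0.0015] [-0.004, 0.002, 0.002]
(-60.5, 60, 3) [0.0011, 0.0002, 0.0015] [-0.004, 0.002, 0.002]
(-59.5, 60, 3) [0.0016, 0.0002, 0.0024] [-0.004, 0.002, 0.002]
(-59.5, 60, 3) [0.0016, 0.0002, 0.0024] [-0.004, 0.002, 0.002]
(-59.5, 60, 3) [0.0016, 0.0002, 0.0024] [-0.004, 0.002, 0.002]
--
(-63, 60, 3) [-0.0018, -0.0, -0.003] [0.0, 0.0, 0.0]
(-67, 60, 3) [-0.0038, -0.0, -0.0065] [0.0, 0.0, 0.0]
(-71, 60, 3) [-0.0058, -0.0, -0.01] [0.0, 0.0, 0.0]
(-75, 60, 3) [-0.0078, -0.0, -0.0134] [0.0, 0.0, 0.0]
(-79, 60, 3) [-0.0098, -0.0, -0.0169] [0.0, 0.0, 0.0]
--
(-83, 60, 3) [-0.002, 0.0, -0.0035] [0.0, 0.0, 0.0]
(-87, 60, 3) [-0.004, 0.0, -0.0069] [0.0, 0.0, 0.0]
(-91, 60, 3) [-0.006, 0.0, -0.0104] [0.0, 0.0, 0.0]
(-95, 60, 3) [-0.008, 0.0, -0.0139] [0.0, 0.0, 0.0]
(-99, 60, 3) [-0.01, 0.0, -0.0173] [0.0, 0.0, 0.0]
--
(-102, 58, 2.5) [-0.0022, -0.0, -0.0025] [-0.0, -0.035, -0.0]
(-105, 56, 2.5) [-0.004, 0.0, -0.0053] [-0.0, -0.07, 0.0]
(-108, 54, 2) [-0.0063, 0.0, -0.0077] [-0.0, -0.105, 0.0]
(-110.5, 52, 2) [-0.0078, 0.0, -0.01] [-0.0, -0.14, 0.0]
(-113, 50, 2) [-0.0094, 0.0, -0.0123] [0.0, -0.175, 0.0]
--
(-115, 48, 1.5) [-0.002, 0.0, -0.0013] [-0.0, -0.035, -0.0]
(-117, 46, 1.5) [-0.0036, 0.0, -0.0028] [-0.0, -0.07, -0.0]
(-119, 45, 1.5) [-0.0051, -0.0, -0.0044] [-0.0, -0.087, -0.0]
(-121, 45, 1.5) [-0.0063, -0.0, -0.0059] [-0.0, -0.087, -0.0]
(-123, 45, 1.5) [-0.0076, 0.0, -0.0074] [-0.0, -0.087, -0.0]
--
```

Call:
{"fn": "arm_command", "kwargs": {
  "moves": [
    [[0.0006, 0, 0.001], [0, 0, 0], 0.045],
    [[0.0011, 0, 0.0018], [0, 0, 0], 0.045],
    [[0.0016, 0, 0.0026], [0, 0, 0], 0.045],
    [[0.0018, 0, 0.003], [0, 0, 0], 0.045],
    [[0.0018, 0, 0.003], [0, 0, 0], 0.045]
  ]
}}

```text
time: 7.55
tool_pos: [0.5093, 0.1479, 0.0111]
tool_rot: [-3.142, -1.045, 1.423]
contact_force: [0.6, -1.3, -3.4]
opening: 0.045
grip_force: 1.3
```

Call:
{"fn": "arm_command", "kwargs": {
  "moves": [
    [[-0.001, 0, -0.0017], [0, 0, 0], 0.045],
    [[-0.003, 0, -0.0052], [0, 0, 0], 0.045],
    [[-0.005, 0, -0.0087], [0, 0, 0], 0.045],
    [[-0.007, 0, -0.012], [0, 0, 0], 0.045],
    [[-0.008, 0, -0.0138], [0, 0, 0], 0.045]
  ]
}}

```text
time: 8.05
tool_pos: [0.5071, 0.1315, 0.0112]
tool_rot: [3.141, -1.045, 1.423]
contact_force: [0.1, 0.2, -0.7]
opening: 0.0448
grip_force: 0.3
```

Run:
```python
from plan import *
p0,R0=show()
S=snap('side','side6');T=snap('top','top6')
b=S[80:290,80:360];a=T[130:340,60:340]
cv2.imwrite('pics/c6.png',np.hstack([cv2.resize(a,(400,300)),cv2.resize(b,(400,300))])[:,:,::-1])
```

```text
t 8.05 spl [ -2.8 -80.4  11.2] tilt 59.9 F spl [ 0.1   0.2  -0.68] q [-0.45  0.89  1.9   1.1   1.18 -1.2 ] open 0.0448
```

View pics/c6.png

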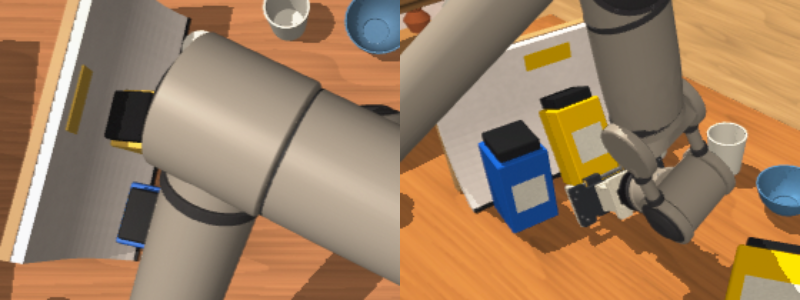

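The canister has turned clearly more upright, following the fingers down; its lid is at (567,98) px in the right crop. Continuing the slow retreat.

Call:
{"fn": "arm_command", "kwargs": {
  "moves": [
    [[-0.001, 0, -0.0018], [0, 0, 0], 0.045],
    [[-0.0025, 0, -0.0044], [0, 0, 0], 0.045],
    [[-0.004, 0, -0.007], [0, 0, 0], 0.045],
    [[-0.0055, 0, -0.0096], [0, 0, 0], 0.045],
    [[-0.007, 0, -0.0122], [0, 0, 0], 0.045]
  ]
}}

```text
time: 8.65
tool_pos: [0.5048, 0.1179, 0.0112]
tool_rot: [3.141, -1.045, 1.423]
contact_force: [0.2, -0.7, -1.5]
opening: 0.045
grip_force: 0.4
```

Run:
```python
from plan import *
p0,R0=show()
chain2([[(-93,60,3),(-96,60,3),(-98,60,3),(-100,60,3),(-102,60,3)],[(-104,58,2.5),(-106,56,2.5),(-108,54,2),(-110.5,52,2),(-113,50,2)]],p0,R0)
S=snap('side','side7');b=S[80:290,80:360]
m=cv2.inRange(cv2.cvtColor(S,cv2.COLOR_RGB2HSV),(20,150,60),(34,255,255));m[:,280:]=0;m[:135]=0
c=max(cv2.findContours(m,0,2)[0],key=cv2.contourArea);print(cv2.approxPolyDP(c,2.5,True).reshape(-1,2).tolist())
```

```text
t 8.65 spl [ -3.  -94.2  11.2] tilt 59.9 F spl [ 0.32 -0.66 -1.48] q [-0.48  0.89  1.89  1.08  1.19 -1.2 ] open 0.045
(-93, 60, 3) [-0.0018, -0.0001, -0.0031] [-0.003, 0.002, 0.002]
(-96, 60, 3) [-0.0033, -0.0001, -0.0057] [-0.003, 0.002, 0.002]
(-98, 60, 3) [-0.0043, -0.0001, -0.0074] [-0.003, 0.002, 0.002]
(-100, 60, 3) [-0.0053, -0.0001, -0.0092] [-0.003, 0.002, 0.002]
(-102, 60, 3) [-0.0063, -0.0001, -0.0109] [-0.003, 0.002, 0.002]
--
(-104, 58, 2.5) [-0.0017, 0.0, -0.0016] [-0.0, -0.035, -0.0]
(-106, 56, 2.5) [-0.003, 0.0, -0.0035] [-0.0, -0.07, 0.0]
(-108, 54, 2) [-0.0048, 0.0, -0.0051] [-0.0, -0.105, 0.0]
(-110.5, 52, 2) [-0.0063, 0.0, -0.0074] [-0.0, -0.14, 0.0]
(-113, 50, 2) [-0.0079, 0.0, -0.0097] [0.0, -0.175, 0.0]
--
[[217, 149], [193, 159], [179, 158], [196, 208], [205, 212], [216, 204], [235, 198], [228, 189], [210, 197], [207, 194], [202, 175], [220, 167], [224, 174], [227, 172], [221, 150]]
```

Call:
{"fn": "arm_command", "kwargs": {
  "moves": [
    [[-0.0013, 0, -0.0022], [0, 0, 0], 0.045],
    [[-0.0026, 0, -0.0044], [0, 0, 0], 0.045],
    [[-0.0039, 0, -0.0066], [0, 0, 0], 0.045],
    [[-0.0051, 0, -0.0088], [0, 0, 0], 0.045],
    [[-0.0063, 0, -0.0109], [0, 0, 0], 0.045]
  ]
}}

```text
time: 9.2
tool_pos: [0.503, 0.1054, 0.0112]
tool_rot: [3.141, -1.045, 1.423]
contact_force: [-0.3, 0.1, -0.8]
opening: 0.045
grip_force: 0.4
```

Call:
{"fn": "arm_command", "kwargs": {
  "moves": [
    [[-0.0017, 0, -0.0016], [0, -0.035, 0], 0.045],
    [[-0.003, 0, -0.0035], [0, -0.07, 0], 0.045],
    [[-0.0048, 0, -0.0051], [0, -0.105, 0], 0.045],
    [[-0.0063, 0, -0.0074], [0, -0.14, 0], 0.045],
    [[-0.008, 0, -0.0097], [0, -0.175, 0], 0.045]
  ]
}}

```text
time: 9.7
tool_pos: [0.5012, 0.0933, 0.0094]
tool_rot: [3.141, -0.867, 1.424]
contact_force: [0.0, 0.1, -0.5]
opening: 0.0451
grip_force: 0.5
```

Run:
```python
from plan import *
p0,R0=show()
chain2([[(-115,48,1.5),(-117,46,1.5),(-119,45,1.5),(-121,45,1.5),(-123,45,1.5)],[(-130,45,2),(-140,45,3),(-150,45,3),(-160,45,3),(-165,45,3)]],p0,R0)
S=snap('side','side8')
m=cv2.inRange(cv2.cvtColor(S,cv2.COLOR_RGB2HSV),(20,150,60),(34,255,255));m[:,280:]=0;m[:135]=0
c=max(cv2.findContours(m,0,2)[0],key=cv2.contourArea);print(cv2.approxPolyDP(c,2.5,True).reshape(-1,2).tolist())
ms=robot.camera_model('side')
for y0 in(-30,-20):
  for th in(70,80,90):
    t=np.deg2rad(th)
    def P(sx,l,h): return w(sx,(y0+l*np.cos(t)-h*np.sin(t))/1000,(l*np.sin(t)+h*np.cos(t))/1000)
    print(y0,th,[np.round(proj(ms,P(sx,l,h)),1).tolist() for sx,l,h in((-.048,150,90),(-.048,0,0),(-.048,150,0))])
```

```text
t 9.7 spl [  -2.9 -119.     9.4] tilt 49.7 F spl [-0.    0.07 -0.5 ] q [-0.46  0.79  1.9   0.98  1.07 -1.09] open 0.0451
(-115, 48, 1.5) [-0.0022, -0.0001, -0.0012] [-0.003, -0.029, 0.003]
(-117, 46, 1.5) [-0.0038, -0.0001, -0.0028] [-0.003, -0.064, 0.003]
(-119, 45, 1.5) [-0.0053, -0.0002, -0.0043] [-0.003, -0.082, 0.003]
(-121, 45, 1.5) [-0.0066, -0.0002, -0.0059] [-0.003, -0.082, 0.003]
(-123, 45, 1.5) [-0.0079, -0.0002, -0.0074] [-0.003, -0.082, 0.003]
--
(-130, 45, 2) [-0.0046, -0.0, -0.0053] [0.0, 0.0, 0.0]
(-140, 45, 3) [-0.011, 0.0, -0.0131] [0.0, 0.0, 0.0]
(-150, 45, 3) [-0.018, 0.0, -0.0202] [0.0, 0.0, 0.0]
(-160, 45, 3) [-0.0251, -0.0, -0.0272] [0.0, 0.0, 0.0]
(-165, 45, 3) [-0.0286, 0.0, -0.0308] [0.0, 0.0, 0.0]
--
[[182, 160], [198, 210], [212, 210], [235, 199], [233, 185], [229, 183], [229, 195], [214, 202], [210, 200], [206, 182], [220, 175], [215, 166], [217, 158], [199, 165], [186, 158]]
-30 70 [[192.8, 162.9], [194.4, 209.1], [178.1, 158.6]]
-30 80 [[199.2, 171.0], [194.4, 209.1], [182.4, 160.6]]
-30 90 [[205.6, 180.6], [194.4, 209.1], [187.3, 164.3]]
-20 70 [[190.8, 161.1], [192.6, 207.4], [176.3, 157.0]]
-20 80 [[197.1, 169.1], [192.6, 207.4], [180.6, 159.0]]
-20 90 [[203.5, 178.7], [192.6, 207.4], [185.4, 162.6]]
```

Call:
{"fn": "arm_command", "kwargs": {
  "moves": [
    [[-0.0022, 0, -0.0012], [0, -0.03, 0], 0.045],
    [[-0.0038, 0, -0.0028], [0, -0.064, 0], 0.045],
    [[-0.0053, 0, -0.0043], [0, -0.082, 0], 0.045],
    [[-0.0066, 0, -0.0059], [0, -0.082, 0], 0.045],
    [[-0.008, 0, -0.0074], [0, -0.082, 0], 0.045]
  ]
}}

```text
time: 10.25
tool_pos: [0.4996, 0.0827, 0.0079]
tool_rot: [3.141, -0.788, 1.423]
contact_force: [0.8, -1.0, 0.4]
opening: 0.0451
grip_force: 0.0
```

Call:
{"fn": "arm_command", "kwargs": {
  "moves": [
    [[-0.002, 0, -0.002], [0, 0, 0], 0.045],
    [[-0.004, 0, -0.004], [0, 0, 0], 0.045],
    [[-0.006, 0, -0.006], [0, 0, 0], 0.045],
    [[-0.008, 0, -0.008], [0, 0, 0], 0.045],
    [[-0.011, 0, -0.011], [0, 0, 0], 0.045]
  ]
}}

```text
time: 10.75
tool_pos: [0.4972, 0.0671, 0.0077]
tool_rot: [-3.141, -0.788, 1.423]
contact_force: [0.5, -0.4, 0.7]
opening: 0.045
grip_force: 0.1
```

Call:
{"fn": "arm_command", "kwargs": {
  "moves": [
    [[-0.004, 0, -0.004], [0, 0, 0], 0.045],
    [[-0.008, 0, -0.008], [0, 0, 0], 0.045],
    [[-0.012, 0, -0.012], [0, 0, 0], 0.045],
    [[-0.016, 0, -0.016], [0, 0, 0], 0.045],
    [[-0.02, 0, -0.02], [0, 0, 0], 0.045]
  ]
}}

```text
time: 11.25
tool_pos: [0.4931, 0.0388, 0.0077]
tool_rot: [3.142, -0.788, 1.423]
contact_force: [-0.5, -0.9, 0.3]
opening: 0.0451
grip_force: 0.1
```

Run:
```python
from plan import *
p0,R0=show()
S=snap('side','side9');T=snap('top','top9')
b=S[80:290,80:360];a=T[130:340,60:340]
cv2.imwrite('pics/c9.png',np.hstack([cv2.resize(a,(400,300)),cv2.resize(b,(400,300))])[:,:,::-1])
m=cv2.inRange(cv2.cvtColor(S,cv2.COLOR_RGB2HSV),(20,150,60),(34,255,255));m[:,280:]=0;m[:135]=0
c=max(cv2.findContours(m,0,2)[0],key=cv2.contourArea);print(cv2.approxPolyDP(c,2.5,True).reshape(-1,2).tolist())
ms=robot.camera_model('side')
for y0 in(-45,-35,-25): print(y0,[np.round(proj(ms,w(sx,(y0+l)/1000,h/1000)),1).tolist() for sx,l,h in((-.048,-90,150),(.042,-90,150),(-.048,0,150),(-.048,-90,0),(.042,-90,0))])
```

```text
t 11.25 spl [  -2.6 -174.1    7.7] tilt 45.2 F spl [-0.41 -0.94  0.27] q [-0.54  0.76  1.88  0.86  1.05 -1.04] open 0.0451
[[190, 163], [195, 208], [211, 223], [223, 218], [226, 221], [225, 217], [238, 210], [236, 185], [223, 169], [207, 176]]
-45 [[208.9, 183.4], [239.5, 170.5], [190.2, 166.9], [214.4, 229.1], [242.2, 215.5]]
-35 [[206.7, 181.5], [237.3, 168.7], [188.3, 165.2], [212.4, 227.1], [240.1, 213.7]]
-25 [[204.6, 179.6], [235.0, 166.9], [186.3, 163.4], [210.4, 225.1], [238.0, 211.8]]
```

View pics/c9.png

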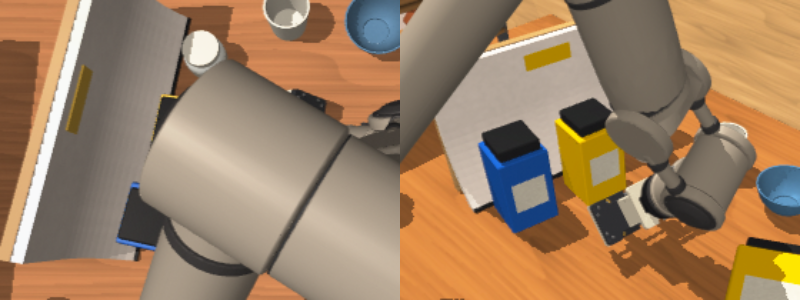

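The canister stands upright and free of the fingers; in the right crop its back corner is at about (590,205) px, with the foot about 30 mm before the strip. Next comes the press home with both fingers.

Run:
```python
from plan import *
p0,R0=show()
chain2([[(-150,38,3),(-140,34,2.5),(-132,32,2),(-127,32,2),(-122,32,2)],[(-120,32,2),(-117,32,2),(-113,32,2),(-109,32,2),(-105,32,2)],[(-103,32,2),(-101,32,2),(-99,32,2),(-97,32,2),(-96,32,2)]],p0,R0)
```

```text
t 11.35 spl [  -2.4 -174.4    7.7] tilt 45.1 F spl [0.44 0.08 0.18] q [-0.54  0.76  1.88  0.86  1.05 -1.04] open 0.045
(-150, 38, 3) [0.0127, -0.0006, 0.0111] [-0.002, -0.125, 0.002]
(-140, 34, 2.5) [0.0188, -0.0005, 0.0187] [-0.002, -0.194, 0.003]
(-132, 32, 2) [0.0238, -0.0005, 0.0248] [-0.002, -0.229, 0.003]
(-127, 32, 2) [0.0273, -0.0005, 0.0283] [-0.002, -0.229, 0.003]
(-122, 32, 2) [0.0308, -0.0005, 0.0319] [-0.002, -0.229, 0.003]
--
(-120, 32, 2) [0.0017, -0.0, 0.0011] [0.0, 0.0, 0.0]
(-117, 32, 2) [0.0042, -0.0, 0.0026] [0.0, 0.0, 0.0]
(-113, 32, 2) [0.0076, 0.0, 0.0048] [0.0, 0.0, 0.0]
(-109, 32, 2) [0.011, 0.0, 0.0069] [0.0, 0.0, 0.0]
(-105, 32, 2) [0.0144, 0.0, 0.009] [0.0, 0.0, 0.0]
--
(-103, 32, 2) [0.0017, -0.0, 0.0011] [0.0, 0.0, 0.0]
(-101, 32, 2) [0.0034, -0.0, 0.0021] [0.0, 0.0, 0.0]
(-99, 32, 2) [0.0051, -0.0, 0.0032] [0.0, 0.0, 0.0]
(-97, 32, 2) [0.0068, -0.0, 0.0042] [0.0, 0.0, 0.0]
(-96, 32, 2) [0.0076, -0.0, 0.0048] [0.0, 0.0, 0.0]
--
```

Call:
{"fn": "arm_command", "kwargs": {
  "moves": [
    [[0.0127, 0, 0.0111], [0, -0.125, 0], 0.045],
    [[0.0188, 0, 0.0187], [0, -0.194, 0], 0.045],
    [[0.0238, 0, 0.0248], [0, -0.229, 0.003], 0.045],
    [[0.0258, 0, 0.0268], [0, -0.229, 0.003], 0.045],
    [[0.0278, 0, 0.0288], [0, -0.229, 0.003], 0.045]
  ]
}}

```text
time: 11.85
tool_pos: [0.499, 0.0793, 0.0072]
tool_rot: [-3.14, -0.56, 1.42]
contact_force: [1.1, 0.0, 0.3]
opening: 0.0453
grip_force: 0.0
```

Call:
{"fn": "arm_command", "kwargs": {
  "moves": [
    [[0.0034, 0, 0.0021], [0, 0, 0], 0.045],
    [[0.0068, 0, 0.0042], [0, 0, 0], 0.045],
    [[0.0102, 0, 0.0064], [0, 0, 0], 0.045],
    [[0.0136, 0, 0.0085], [0, 0, 0], 0.045],
    [[0.017, 0, 0.0106], [0, 0, 0], 0.045]
  ]
}}

```text
time: 12.35
tool_pos: [0.5021, 0.0988, 0.007]
tool_rot: [-3.139, -0.559, 1.419]
contact_force: [-0.4, -0.9, 0.4]
opening: 0.0448
grip_force: 0.5
```

Run:
```python
from plan import *
p0,R0=show()
chain2([[(-104,32,2),(-102,32,2),(-100,32,2),(-98,32,2),(-96,32,2)],[(-95,32,2),(-94,32,2),(-93,32,2),(-92,32,2),(-91,32,2)]],p0,R0)
```

```text
t 12.35 spl [  -2.8 -113.4    7. ] tilt 32.0 F spl [-0.26 -0.96  0.41] q [-0.3   0.66  1.91  0.79  0.83 -0.77] open 0.0448
(-104, 32, 2) [0.0012, -0.0002, 0.0007] [-0.002, -0.001, -0.0]
(-102, 32, 2) [0.0029, -0.0002, 0.0018] [-0.002, -0.001, -0.0]
(-100, 32, 2) [0.0046, -0.0002, 0.0028] [-0.002, -0.001, -0.0]
(-98, 32, 2) [0.0063, -0.0002, 0.0039] [-0.002, -0.001, -0.0]
(-96, 32, 2) [0.008, -0.0002, 0.0049] [-0.002, -0.001, -0.0]
--
(-95, 32, 2) [0.0008, -0.0, 0.0005] [0.0, 0.0, 0.0]
(-94, 32, 2) [0.0017, 0.0, 0.0011] [0.0, 0.0, 0.0]
(-93, 32, 2) [0.0025, 0.0, 0.0016] [0.0, 0.0, 0.0]
(-92, 32, 2) [0.0034, -0.0, 0.0021] [0.0, 0.0, 0.0]
(-91, 32, 2) [0.0042, -0.0, 0.0026] [0.0, 0.0, 0.0]
--
```

Call:
{"fn": "arm_command", "kwargs": {
  "moves": [
    [[0.0017, 0, 0.001], [0, 0, 0], 0.045],
    [[0.0034, 0, 0.0021], [0, 0, 0], 0.045],
    [[0.005, 0, 0.0031], [0, 0, 0], 0.045],
    [[0.0063, 0, 0.0039], [0, 0, 0], 0.045],
    [[0.0076, 0, 0.0047], [0, 0, 0], 0.045]
  ]
}}

```text
time: 12.85
tool_pos: [0.5034, 0.1077, 0.0072]
tool_rot: [-3.14, -0.559, 1.419]
contact_force: [0.3, -0.4, -1.7]
opening: 0.0449
grip_force: 0.5
```

Call:
{"fn": "arm_command", "kwargs": {
  "moves": [
    [[0.0004, 0, 0.0003], [0, 0, 0], 0.045],
    [[0.0008, 0, 0.0005], [0, 0, 0], 0.045],
    [[0.0013, 0, 0.0008], [0, 0, 0], 0.045],
    [[0.0017, 0, 0.001], [0, 0, 0], 0.045],
    [[0.0021, 0, 0.0013], [0, 0, 0], 0.045]
  ]
}}

```text
time: 13.35
tool_pos: [0.5037, 0.11, 0.0072]
tool_rot: [-3.139, -0.559, 1.419]
contact_force: [0.0, -1.6, 0.4]
opening: 0.0451
grip_force: 0.9
```

Run:
```python
from plan import *
show()
```

```text
t 13.35 spl [  -2.8 -102.1    7.2] tilt 32.0 F spl [ 0.26 -1.63  0.36] q [-0.28  0.66  1.91  0.8   0.83 -0.76] open 0.0451
```

Call:
{"fn": "arm_command", "kwargs": {
  "moves": [
    [[0.0004, 0, 0.0003], [0, 0, 0], 0.045],
    [[0.0008, 0, 0.0005], [0, 0, 0], 0.045],
    [[0.0012, 0, 0.0008], [0, 0, 0], 0.045],
    [[0.0012, 0, 0.0008], [0, 0, 0], 0.045],
    [[0.0012, 0, 0.0008], [0, 0, 0], 0.045]
  ]
}}

```text
time: 13.85
tool_pos: [0.5038, 0.1107, 0.007]
tool_rot: [-3.14, -0.558, 1.419]
contact_force: [-3.0, -6.4, 1.2]
opening: 0.045
grip_force: 3.6
```

Call:
{"fn": "arm_command", "kwargs": {
  "moves": [
    [[0, 0, 0], [0, 0, 0], 0.045],
    [[0, 0, 0], [0, 0, 0], 0.045],
    [[0, 0, 0], [0, 0, 0], 0.045],
    [[0, 0, 0], [0, 0, 0], 0.045],
    [[0, 0, 0], [0, 0, 0], 0.045]
  ]
}}

```text
time: 14.35
tool_pos: [0.5038, 0.1107, 0.007]
tool_rot: [-3.14, -0.558, 1.419]
contact_force: [-2.4, -6.8, 1.1]
opening: 0.0451
grip_force: 3.6
```

Run:
```python
from plan import *
show()
S=snap('side','side10')
m=cv2.inRange(cv2.cvtColor(S,cv2.COLOR_RGB2HSV),(20,150,60),(34,255,255));m[:,280:]=0;m[:135]=0
c=max(cv2.findContours(m,0,2)[0],key=cv2.contourArea);print(cv2.approxPolyDP(c,2.5,True).reshape(-1,2).tolist())
ms=robot.camera_model('side')
for y0 in(-5,0,): print(y0,[np.round(proj(ms,w(sx,(y0+l)/1000,h/1000)),1).tolist() for sx,l,h in((-.048,-90,150),(.042,-90,150),(-.048,0,150),(-.048,-90,0),(.042,-90,0))])
```

```text
t 14.35 spl [  -2.9 -101.4    7. ] tilt 32.0 F spl [-1.34 -7.13  1.14] q [-0.28  0.66  1.91  0.8   0.82 -0.75] open 0.0451
[[190, 202], [198, 196], [204, 198], [212, 182], [224, 177], [229, 167], [226, 160], [204, 171], [188, 159], [184, 160]]
-5 [[200.3, 175.9], [230.7, 163.5], [182.5, 160.1], [206.5, 221.2], [234.0, 208.2]]
0 [[199.3, 175.0], [229.6, 162.7], [181.6, 159.2], [205.5, 220.3], [233.0, 207.3]]
```

Call:
{"fn": "arm_command", "kwargs": {
  "moves": [
    [[-0.0003, 0, -0.0002], [0, 0, 0], 0.045],
    [[-0.0003, 0, -0.0002], [0, 0, 0], 0.045],
    [[-0.0003, 0, -0.0002], [0, 0, 0], 0.045],
    [[-0.0003, 0, -0.0002], [0, 0, 0], 0.045],
    [[-0.0003, 0, -0.0002], [0, 0, 0], 0.045]
  ]
}}

```text
time: 14.9
tool_pos: [0.5037, 0.1106, 0.007]
tool_rot: [-3.139, -0.558, 1.419]
contact_force: [-3.2, -5.2, 0.9]
opening: 0.045
grip_force: 2.8
```

Run:
```python
from plan import *
p0,R0=show()
chain2([[(-100,32,2),(-110,32,2),(-125,32,3),(-145,34,5),(-170,36,15)]],p0,R0)
```

```text
t 14.9 spl [  -2.9 -101.5    7. ] tilt 32.0 F spl [-2.38 -5.65  0.89] q [-0.28  0.66  1.91  0.8   0.82 -0.76] open 0.045
(-100, 32, 2) [-0.0056, -0.0001, -0.0035] [-0.002, 0.0, 0.0]
(-110, 32, 2) [-0.014, -0.0001, -0.0088] [-0.002, 0.0, 0.0]
(-125, 32, 3) [-0.0262, -0.0001, -0.0176] [-0.002, 0.0, 0.0]
(-145, 34, 5) [-0.0418, -0.0001, -0.03] [-0.002, 0.035, 0.0]
(-170, 36, 15) [-0.0574, -0.0002, -0.0518] [-0.002, 0.07, 0.0]
--
```

Call:
{"fn": "arm_command", "kwargs": {
  "moves": [
    [[-0.002, 0, -0.0012], [0, 0, 0], 0.045],
    [[-0.01, 0, -0.006], [0, 0, 0], 0.045],
    [[-0.025, 0, -0.0165], [0, 0, 0], 0.045],
    [[-0.042, 0, -0.03], [0, 0.035, 0], 0.045],
    [[-0.058, 0, -0.055], [0, 0.07, 0], 0.045]
  ]
}}

```text
time: 15.4
tool_pos: [0.4913, 0.0336, 0.0228]
tool_rot: [-3.138, -0.631, 1.42]
contact_force: [1.2, -0.8, 0.3]
opening: 0.0449
grip_force: 0.0
```

Call:
{"fn": "arm_command", "kwargs": {
  "moves": [
    [[-0.01, 0, -0.03], [0, 0, 0], 0.045],
    [[-0.02, 0, -0.07], [0, 0, 0], 0.045],
    [[-0.02, 0, -0.12], [0, 0, 0], 0.045],
    [[-0.02, 0, -0.16], [0, 0, 0], 0.045],
    [[-0.02, 0, -0.2], [0, 0, 0], 0.045]
  ]
}}

```text
time: 15.9
tool_pos: [0.4718, -0.1003, 0.1746]
tool_rot: [-3.139, -0.629, 1.418]
contact_force: [-0.3, -0.9, 0.0]
opening: 0.0447
grip_force: 0.0
```

Run:
```python
from plan import *
show()
S=snap('side','side11');T=snap('top','top11')
b=S[100:280,110:270];a=T[170:330,90:250]
cv2.imwrite('pics/c11.png',np.hstack([cv2.resize(a,(400,400),interpolation=2),cv2.resize(b,(400,450),interpolation=2)[:400]])[:,:,::-1])
ms=robot.camera_model('side');mt=robot.camera_model('top')
m=cv2.inRange(cv2.cvtColor(S,cv2.COLOR_RGB2HSV),(20,150,60),(34,255,255));m[:,280:]=0;m[:135]=0
c=max(cv2.findContours(m,0,2)[0],key=cv2.contourArea);print(cv2.approxPolyDP(c,2,True).reshape(-1,2).tolist())
for y0 in(-5,0,): print(y0,[np.round(proj(ms,w(sx,(y0+l)/1000,h/1000)),1).tolist() for sx,l,h in((-.048,-90,150),(.042,-90,150),(-.048,0,150),(-.048,-90,0),(.042,-90,0),(-.048,0,0))])
I0=cv2.imread('pics/side0.png');
def blue(I): return cv2.inRange(cv2.cvtColor(I,cv2.COLOR_RGB2HSV),(108,150,60),(125,255,255))
for n,A in(('s0',I0[:,:,::-1].copy()),('s11',S)):
    q=blue(A);q[:,:130]=0;q[:,195:]=0;ys_,xs_=np.nonzero(q);print(n,len(xs_),xs_.mean().round(2),ys_.mean().round(2),xs_.min(),xs_.max(),ys_.max())
```

```text
t 15.9 spl [  -2.6 -314.8  174.6] tilt 36.0 F spl [-0.12 -0.93  0.04] q [-0.72  0.47  1.67  0.53  1.4  -0.76] open 0.0447
[[184, 160], [190, 202], [206, 219], [233, 206], [227, 161], [201, 171], [188, 159]]
-5 [[200.3, 175.9], [230.7, 163.5], [182.5, 160.1], [206.5, 221.2], [234.0, 208.2], [189.9, 204.7]]
0 [[199.3, 175.0], [229.6, 162.7], [181.6, 159.2], [205.5, 220.3], [233.0, 207.3], [189.0, 203.8]]
s0 1656 162.82 209.69 135 189 242
s11 1624 163.21 210.22 135 189 242
```

View pics/c11.png

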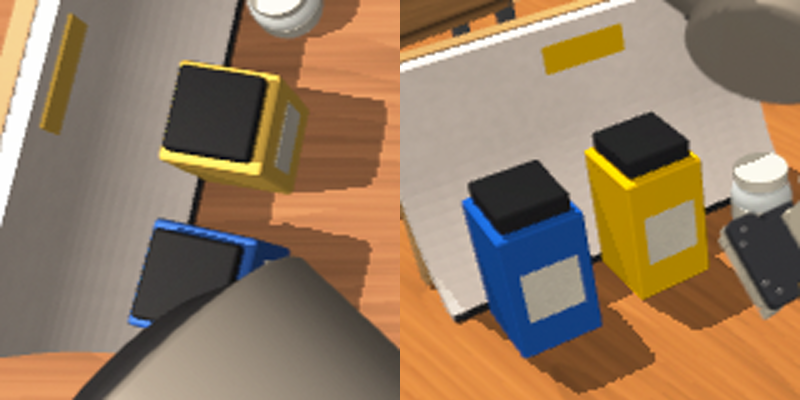

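The canister stands square in its gap and the blue one has not moved. In the side crop the yellow foot corners are at (642,298) and (708,266) px. I want to be sure that the press went into the strip and not the gripper's body against the blue canister, so I'll press again with more tilt.

Run:
```python
from plan import *
ms=robot.camera_model('side')
for n,u,v in(('blue',160.8,242),('blue',190.8,230),('yel',206.5,219.5),('yel',233.5,206.5)): print(n,np.round(spl(onplane(ms,u,v,0))*1000,1))
p0,R0=show()
chain2([[(-230,38,100),(-190,40,40),(-160,40,3),(-150,40,2),(-140,40,2)],[(-130,40,2),(-120,40,2),(-110,40,2),(-104,40,2),(-99,40,2)]],p0,R0)
```

```text
blue [-182.2  -92.2    0. ]
blue [-99.1 -99.6   0. ]
yel [-44.3 -88.9   0. ]
yel [ 45.2 -87.8   0. ]
t 16.0 spl [-1.000e-01 -3.170e+02  1.764e+02] tilt 35.8 F spl [ 0.13 -0.03 -0.05] q [-0.72  0.46  1.67  0.53  1.4  -0.76] open 0.0454
(-230, 38, 100) [0.0232, -0.0034, 0.1037] [0.006, 0.039, 0.002]
(-190, 40, 40) [0.0209, -0.0038, 0.1757] [0.006, 0.073, 0.002]
(-160, 40, 3) [0.0236, -0.0041, 0.2232] [0.006, 0.073, 0.002]
(-150, 40, 2) [0.0311, -0.0041, 0.2299] [0.006, 0.073, 0.002]
(-140, 40, 2) [0.0392, -0.0041, 0.2358] [0.006, 0.073, 0.002]
--
(-130, 40, 2) [0.0077, 0.0, 0.0064] [0.0, 0.0, 0.0]
(-120, 40, 2) [0.0153, 0.0, 0.0129] [0.0, 0.0, 0.0]
(-110, 40, 2) [0.023, 0.0, 0.0193] [0.0, 0.0, 0.0]
(-104, 40, 2) [0.0276, 0.0, 0.0231] [0.0, 0.0, 0.0]
(-99, 40, 2) [0.0314, 0.0, 0.0264] [0.0, 0.0, 0.0]
--
```

Call:
{"fn": "arm_command", "kwargs": {
  "moves": [
    [[0.008, 0.001, 0.045], [0, 0.02, 0], 0.045],
    [[0.014, 0.002, 0.09], [0, 0.04, 0], 0.045],
    [[0.019, 0.003, 0.135], [0, 0.06, 0], 0.045],
    [[0.024, 0.003, 0.18], [0, 0.073, 0], 0.045],
    [[0.03, 0.003, 0.22], [0, 0.073, 0], 0.045]
  ]
}}

```text
time: 16.5
tool_pos: [0.497, 0.0542, 0.0105]
tool_rot: [-3.136, -0.702, 1.416]
contact_force: [1.4, -0.6, -0.5]
opening: 0.0447
grip_force: 0.0
```

Run:
```python
from plan import *
p0,R0=show()
chain2([[(-130,40,2),(-120,40,2),(-110,40,2),(-105,40,2),(-100,40,2)],[(-98,40,2),(-96,40,2),(-95,40,2),(-94,40,2),(-93,40,2)]],p0,R0)
```

```text
t 16.5 spl [  -1.  -158.3   10.5] tilt 40.2 F spl [ 1.46 -0.34 -0.52] q [-0.47  0.72  1.89  0.83  0.98 -0.95] open 0.0447
(-130, 40, 2) [0.0145, -0.0019, 0.0154] [-0.004, -0.004, -0.002]
(-120, 40, 2) [0.0221, -0.0019, 0.0219] [-0.004, -0.004, -0.002]
(-110, 40, 2) [0.0297, -0.0019, 0.0283] [-0.004, -0.004, -0.002]
(-105, 40, 2) [0.0335, -0.0019, 0.0315] [-0.004, -0.004, -0.002]
(-100, 40, 2) [0.0374, -0.0019, 0.0348] [-0.004, -0.004, -0.002]
--
(-98, 40, 2) [0.0015, -0.0, 0.0013] [0.0, 0.0, 0.0]
(-96, 40, 2) [0.0031, -0.0, 0.0026] [0.0, 0.0, 0.0]
(-95, 40, 2) [0.0038, -0.0, 0.0032] [0.0, 0.0, 0.0]
(-94, 40, 2) [0.0046, -0.0, 0.0039] [0.0, 0.0, 0.0]
(-93, 40, 2) [0.0054, 0.0, 0.0045] [0.0, 0.0, 0.0]
--
```

Also turning −0.004 about tool x and adding 1 mm along y, to keep it square.

Call:
{"fn": "arm_command", "kwargs": {
  "moves": [
    [[0.0145, 0.001, 0.0154], [-0.004, 0, -0.002], 0.045],
    [[0.022, 0.002, 0.022], [-0.004, 0, -0.002], 0.045],
    [[0.0297, 0.002, 0.0283], [-0.004, 0, -0.002], 0.045],
    [[0.0335, 0.002, 0.0315], [-0.004, 0, -0.002], 0.045],
    [[0.0374, 0.002, 0.0348], [-0.004, 0, -0.002], 0.045]
  ]
}}

```text
time: 17.0
tool_pos: [0.5082, 0.1027, 0.0108]
tool_rot: [3.136, -0.702, 1.422]
contact_force: [-0.1, -0.0, -0.1]
opening: 0.0448
grip_force: 0.0
```

Call:
{"fn": "arm_command", "kwargs": {
  "moves": [
    [[0.0012, 0, 0.001], [0, 0, 0], 0.045],
    [[0.0023, 0, 0.0019], [0, 0, 0], 0.045],
    [[0.0031, 0, 0.0026], [0, 0, 0], 0.045],
    [[0.0036, 0, 0.003], [0, 0, 0], 0.045],
    [[0.0038, 0, 0.0032], [0, 0, 0], 0.045]
  ]
}}

```text
time: 17.5
tool_pos: [0.5085, 0.1077, 0.0103]
tool_rot: [3.138, -0.702, 1.421]
contact_force: [0.7, -0.7, 0.3]
opening: 0.0447
grip_force: 0.0
```

Run:
```python
from plan import *
p0,R0=show()
```

```text
t 17.5 spl [   2.2 -103.6   10.3] tilt 40.2 F spl [ 0.75 -0.61  0.29] q [-0.35  0.71  1.91  0.91  0.93 -0.92] open 0.0447
```

Call:
{"fn": "arm_command", "kwargs": {
  "moves": [
    [[-0.0006, 0, 0.0008], [0, 0, 0], 0.045],
    [[-0.0012, 0, 0.0015], [0, 0, 0], 0.045],
    [[-0.0004, 0, 0.0021], [0, 0, 0], 0.045],
    [[0.0002, 0, 0.0027], [0, 0, 0], 0.045],
    [[0.0006, 0, 0.003], [0, 0, 0], 0.045]
  ]
}}

```text
time: 18.0
tool_pos: [0.5089, 0.1102, 0.0083]
tool_rot: [3.138, -0.702, 1.422]
contact_force: [-0.4, -1.9, -0.4]
opening: 0.0449
grip_force: 0.8
```

Call:
{"fn": "arm_command", "kwargs": {
  "moves": [
    [[0.0003, 0, 0.0003], [0, 0, 0], 0.045],
    [[0.0006, 0, 0.0005], [0, 0, 0], 0.045],
    [[0.0006, 0, 0.0005], [0, 0, 0], 0.045],
    [[0.0006, 0, 0.0005], [0, 0, 0], 0.045],
    [[0.0006, 0, 0.0005], [0, 0, 0], 0.045]
  ]
}}

```text
time: 18.5
tool_pos: [0.5089, 0.1108, 0.0084]
tool_rot: [3.138, -0.702, 1.421]
contact_force: [-1.9, -5.5, 0.2]
opening: 0.0454
grip_force: 2.6
```

Call:
{"fn": "arm_command", "kwargs": {
  "moves": [
    [[0, 0, 0], [0, 0, 0], 0.045],
    [[0, 0, 0], [0, 0, 0], 0.045],
    [[0, 0, 0], [0, 0, 0], 0.045],
    [[0, 0, 0], [0, 0, 0], 0.045],
    [[0, 0, 0], [0, 0, 0], 0.045]
  ]
}}

```text
time: 19.0
tool_pos: [0.509, 0.1108, 0.0083]
tool_rot: [3.138, -0.702, 1.421]
contact_force: [-2.3, -5.0, -0.0]
opening: 0.0453
grip_force: 2.6
```

Call:
{"fn": "arm_command", "kwargs": {
  "moves": [
    [[-0.002, 0, -0.0017], [0, 0, 0], 0.045],
    [[-0.01, 0, -0.0085], [0, 0, 0], 0.045],
    [[-0.025, 0, -0.021], [0, 0, 0], 0.045],
    [[-0.042, 0, -0.04], [0, 0, 0], 0.045],
    [[-0.058, 0, -0.07], [0, 0, 0], 0.045]
  ]
}}

```text
time: 19.5
tool_pos: [0.4943, 0.0223, 0.024]
tool_rot: [3.141, -0.703, 1.421]
contact_force: [0.6, 1.0, 0.4]
opening: 0.045
grip_force: 0.0
```

Call:
{"fn": "arm_command", "kwargs": {
  "moves": [
    [[-0.01, 0, -0.03], [0, 0, 0], 0.045],
    [[-0.02, 0, -0.07], [0, 0, 0], 0.045],
    [[-0.02, 0, -0.12], [0, 0, 0], 0.045],
    [[-0.02, 0, -0.12], [0, 0, 0], 0.045],
    [[-0.02, 0, -0.12], [0, 0, 0], 0.045]
  ]
}}

```text
time: 20.0
tool_pos: [0.4813, -0.0701, 0.1036]
tool_rot: [3.136, -0.702, 1.421]
contact_force: [-0.3, 0.3, -0.5]
opening: 0.0449
grip_force: 0.0
```

Run:
```python
from plan import *
show()
S=snap('side','side12');ms=robot.camera_model('side')
m=cv2.inRange(cv2.cvtColor(S,cv2.COLOR_RGB2HSV),(20,150,60),(34,255,255));m[:,280:]=0;m[:135]=0
c=max(cv2.findContours(m,0,2)[0],key=cv2.contourArea);a=cv2.approxPolyDP(c,2,True).reshape(-1,2);print(a.tolist())
for u,v in((206.5,219.5),(233.5,206.5)):
    p=min(a,key=lambda q:np.hypot(*(q-[u,v]))); print(p,np.round(spl(onplane(ms,p[0]+.5,p[1]+.5,0))*1000,1))
```

```text
t 20.0 spl [   2.2 -283.5  103.6] tilt 40.2 F spl [-0.29  0.22 -0.52] q [-0.69  0.59  1.76  0.62  1.27 -0.87] open 0.0449
[[184, 160], [190, 203], [206, 219], [233, 206], [227, 161], [201, 171], [188, 159]]
[206 219] [-44.3 -88.9   0. ]
[233 206] [ 45.2 -87.8   0. ]
```

The foot edge sits at −88 to −89 mm over its full 90 mm width, so the canister is square, flush and centred. The fingers are clear and the press was confirmed, so I'm handing in.

```bash
python3 -c "
from cell import robot
print(robot.hand_in())"
```

```text
the job is handed in; nothing more can be done
None
```

The canister is upright, centred and flush in its gap, pressed home at about 5 N with the fingers clear and the blue canister unmoved on camera (other bystanders not re-measured); handed in at 20 s, no verdict returned.

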